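# Prop the sprung bin flap and fetch the stop block

### The arm

A 7-joint arm with a two-finger parallel gripper is mounted at the origin on the work surface. World frame = base frame: x ahead of the robot, y to its left, z up, the work surface at z = 0. Lengths are in m, angles in degrees, forces in N, time in s.
With the tool pointing down it reaches from about 0.425 to 0.925 m from the base axis. Payload 6.8 kg.
Tool frame: the origin (TCP) lies on the mounting face of the last link; the fingertips stand 182 mm ahead of it and the grasp point (between the pads) lies ahead of it (r.grip_point_offset is the z of the grasp point in the tool frame, in m); z points along the fingers, y is the line along which they close (so a half turn about z gives the same grasp; the last joint's range is limited). The gripper opens to 88 mm and grips with 3 to 60 N. Pads are 20 mm wide; open, the fingers measure 115 mm over their backs; the gripper's body (75 mm by 178 mm) begins 61 mm behind the grasp point.
Start: joints at [-6.194, 27.33, 1.283, 89.118, -0.659, 63.558, -4.761], TCP at [0.675, 0, 0.405] pointing down, gripper open.
Joint ranges: [-169.35, 169.35], [-19.33, 120.38], [-80.79, 83.38], [13.8, 139.57], [-78.32, 258.32], [9.67, 109.79], [-169.56, 169.56]. Speed limits (degrees/s): [136.94, 136.94, 180, 180, 180, 180, 180].

### API

Orientations are given as a 3x3 rotation matrix whose columns are the frame's x, y, z axes.
In Python, from cell import get_state, imaging, ticket, r gives the robot as it stands.
- The arm moves only by the shell command python3 -m creep 'ROWS' [FORCE]. ROWS is JSON, a list of rows, each a list of 7 numbers: the shift along the world's x, y, z as a fraction of full scale, then the turn, a rotation vector about the world's x, y, z as a fraction of full scale, then the finger opening in mm, from 0 to 87.8. A call has 1 to 12 rows; each row is the pose to reach, as a shift and turn from the pose commanded when the call began, turning the shorter way round; what a row does not reach only later rows make up. Full scale, the value 1, is 50 cm for a shift and 180 degrees for a turn. A row lasts 1/10 s, in which the tool goes at most 50 mm and 8.59 degrees, less where a joint would pass 70% of its speed; a pose out of reach is approached as far as the arm can. A call with a number of a shift or a turn outside -1 to 1 is refused whole. A call with a gripper value outside its range is refused whole. The fingers move at their own pace and stop on an object; FORCE is the grip in N (left out, the last holds). Time passes only in rows, so rows that repeat a pose let the fingers close. It gives the time, the measured TCP pose, the force, the opening and the grip force at its end, in the units of the state.
- get_state(): the state, without advancing time (a new reading comes with each control period).
- imaging.get_image(name): name is "scene" or "side" or "wrist"; returns the picture (384x512x3 uint8, red, green, blue); there is no depth.
- imaging.camera_info(name): a dict with "camera_matrix" (3x3 intrinsics, pixels), "view" (4x4, takes a point from world to camera coordinates). Camera axes: x right, y down, z forward; pixel columns grow to the right and rows downward; lengths in m; the calibration is good to about 2 mm. A picture is of the moment at which its call begins: read the wrist's pose just before it. camera_info takes no time and is no camera call; for the wrist camera it gives the pose at the moment of the call.
- ticket.close_job(): hands the job in; it is judged then, once.
The state is a dict: "clock": time; "joints": joint angles; "joint_vel": joint speeds; "joint_efforts": joint torques, N m; "tcp_pos": TCP position; "tcp_rot": TCP orientation; "contact_force": force on the tool from outside, world axes, zero at the start; "wrist_torque": the same for the moment, N m; "gripper_width": opening from 0.0 (shut) to 1.0 (fully open); "grasp_force": force on a finger pad.
Only numpy, scipy, OpenCV 4.12 (cv2) and the standard library are available. Lean on these libraries where they do the work, as an engineer would, in place of code of your own. Each camera call takes 0.05 s, during which the arm holds its last target. There are 200 camera calls.

### The job

Wedge the long timber under the overhanging side of the bin's sprung flap, pushing it towards the hinge, and leave it lying on the track behind the low cleat so that the flap stays wide open by itself. Then lift the dark stop block out of the bin, stand it on the open bench and let go to change your grip by a quarter turn, and finally set it down gently, not dropped, upright inside the aluminium channel, lengthways and wholly between its ends. Leave the flap propped, let go of everything, and do not disturb the other things on the bench or in the bin.

Things in the scene. Friction and masses are not known exactly. Their poses are not given: they have to be found in the camera images.
- bin: Fixed grey laminate bin; origin on the bench under its middle. Local +x runs from its tall front wall to the hinge (roughly world -y), +y to the prop track (the side away from the robot). x -113 to 108, y -100 to 100 mm, walls and floor 8 mm. Front wall 80 mm high. Side walls 36 mm high at the hinge, rising to about 73 mm at mid-length and 70 from there to the front. The points below are fixed to it and share its axes.
- lane (a point): Middle of the floor (z 8 mm) of the bin's front lane, at bin x -73. The lane lies between the front wall and a divider 70 mm high: 64 mm wide in x, 184 mm long in y. The stop block stands in it.
- hinge (a point): On the flap's hinge line (along bin y) above the track's centre line: bin x 105, y 175, height 36 mm. A hinge block, top at 36 mm, begins 2 mm beyond in x and stops the timber.
- lip (a point): Underside of the flap's free edge above the track, moves with the flap. The flap is a 4 mm aluminium sheet, 225 mm from hinge to free edge, sloping up 18 degrees when shut (edge then at bin x -109, height 105 mm). It spans bin y -100 to 210, so 110 mm of it overhangs the bin's side, open below down to the track.
- track (a point): Centre of the timber's place, on top of the 6 mm track plate: bin x -95, y 175. The timber, axis along bin x, ends up within 15 mm of it in x, between cleat and hinge block (382 mm apart). Its upper end edge then holds the flap up close to the hinge, and the spring pushes it back against the cleat. The plate spans x -305 to 130, y 105 to 225.
- cleat (a point): Top edge of the cleat's stop face (looks to +x): bin x -275, y 175, height 18 mm. The cleat is a strip on the track, 12 mm high, 20 mm thick, y 130 to 220; carry the timber over it, with its underside at 18 to 30 mm it still passes under the shut lip.
- flap (a joint): Flap opening angle in rad: 0 shut (sprung shut), grows as the free edge rises; 1.5 at most. Closing torque about 0.3 N m; propped with the timber against the cleat it reads about 0.8, and up to about 1.2 with the timber nearer the hinge. The flap falls shut when nothing holds it.
- prop: Plain pale timber offcut, 360 x 40 x 70 mm (x, y, z), standing on its 40 mm wide edge, 0.45 kg (+-20 %). Origin: centre of its underside; x along its length (both ends alike). Held at mid-length the gripper stays clear of the rising flap.
- block: Dark hardwood stop block, 54 x 34 x 60 mm (x, y, z), about 0.16 kg. Origin: centre of its underside. It starts upright in the bin's front lane, its 54 mm length across the lane (lane walls 5 mm from its ends), so there it can only be gripped across its 34 mm width.
- rail: Fixed aluminium U channel, open at the top and at both ends, 130 mm long along its local x. Origin: on the bench under its middle. Floor 5 mm thick, inner width 48 mm (local y), walls 5 mm thick, tops at z = 67 mm. The block goes in with its 54 mm length along the channel; the fingers fit only at its two ends, closing along the channel.
- glue: Bystander: white glue bottle, 56 mm diameter, 140 mm tall, origin under its centre.
- jar: Bystander: glass jar, 68 mm diameter, 80 mm tall, origin under its centre.
- hammer: Bystander: hammer lying flat, 260 mm long along its x.
- driver: Bystander: screwdriver lying flat, about 200 mm long along its x.
- offcut: Bystander: small wood offcut, 70 x 45 x 20 mm, origin under its centre.
- dowel: Bystander: short dowel, 20 mm diameter, 50 mm long, lying in the bin behind the divider.
- tape: Bystander: black tape measure, 60 x 30 x 55 mm, origin under its centre. The strip of bench where the timber lay at the start is clear once the timber is gone.

How it is judged:
By the outcome, as a careful person would: the job done as asked, in the order asked, and still so for the second after the job is handed in, with the robot touching nothing.
It also fails if it takes over 72 s, if anything falls off the work surface, if the arm or the gripper's body presses on something with over 40 N, if the wrist force passes 120 N, or if a joint passes its speed limit or range.

## Working session

There is one attempt and no reset: what is moved stays moved. The work goes in short steps, Python scripts to look and compute and a shell command to move; the robot and the scene stay as the last step left them, time stands still between calls to the robot, and variables do not carry over. Pictures are saved under pics/ and viewed, at most 10 in all, crops included, and the job is handed in when it is done.

```bash
mkdir -p pics; ls
python3 - <<'E'
from cell import get_state, imaging, r
import cv2,numpy as np
s=get_state();print({k:np.round(v,3).tolist() for k,v in s.items()});print(r.grip_point_offset)
for n in("scene","side","wrist"):
    i=imaging.camera_info(n);np.set_printoptions(precision=3,suppress=True);print(n,np.array(i["camera_matrix"]),np.array(i["view"]))
    im=imaging.get_image(n);cv2.imwrite(f"pics/{n}0.png",im[:,:,::-1])
a=[cv2.imread(f"pics/{n}0.png") for n in("scene","side","wrist")]
for n,x in zip(("scene","side"),a): cv2.imwrite(f"pics/{n}0b.png",cv2.resize(x,(800,600),interpolation=cv2.INTER_CUBIC))
E
```

```text
pics
{'clock': 0.0, 'joints': [-6.193, 27.376, 1.28, 89.177, -0.657, 63.558, -4.762], 'joint_vel': [0.054, -0.072, 0.025, 0.095, 0.028, 0.013, -0.082], 'joint_efforts': [-0.001, -58.285, 1.534, -27.261, -0.054, 0.017, 0.0], 'tcp_pos': [0.675, 0.0, 0.404], 'tcp_rot': [[-0.0, 1.0, -0.002], [1.0, 0.0, -0.0], [-0.0, -0.002, -1.0]], 'contact_force': [-0.923, -0.832, 0.065], 'wrist_torque': [-0.022, 0.029, -0.017], 'grasp_force': 0.0, 'gripper_width': 1.001}
0.1633
scene [[499.485   0.    252.173]
 [  0.    499.485 186.216]
 [  0.      0.      1.   ]] [[-0.679  0.734  0.016  0.407]
 [ 0.483  0.463 -0.743 -0.163]
 [-0.553 -0.497 -0.669  2.031]
 [ 0.     0.     0.     1.   ]]
side [[398.961   0.    256.858]
 [  0.    398.961 189.315]
 [  0.      0.      1.   ]] [[-0.79  -0.613 -0.001  0.402]
 [-0.299  0.387 -0.872  0.261]
 [ 0.535 -0.689 -0.489  0.982]
 [ 0.     0.     0.     1.   ]]
wrist [[345.592   0.    255.499]
 [  0.    345.592 194.246]
 [  0.      0.      1.   ]] [[ 1.    -0.001 -0.001 -0.674]
 [-0.    -0.967  0.254 -0.031]
 [-0.001 -0.254 -0.967  0.391]
 [ 0.     0.     0.     1.   ]]
```

View pics/scene0b.png

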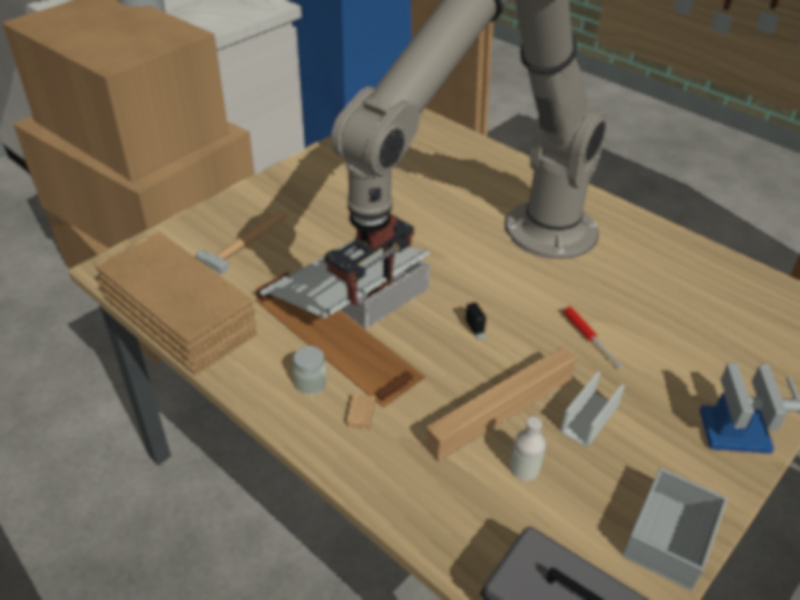

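View pics/side0b.png

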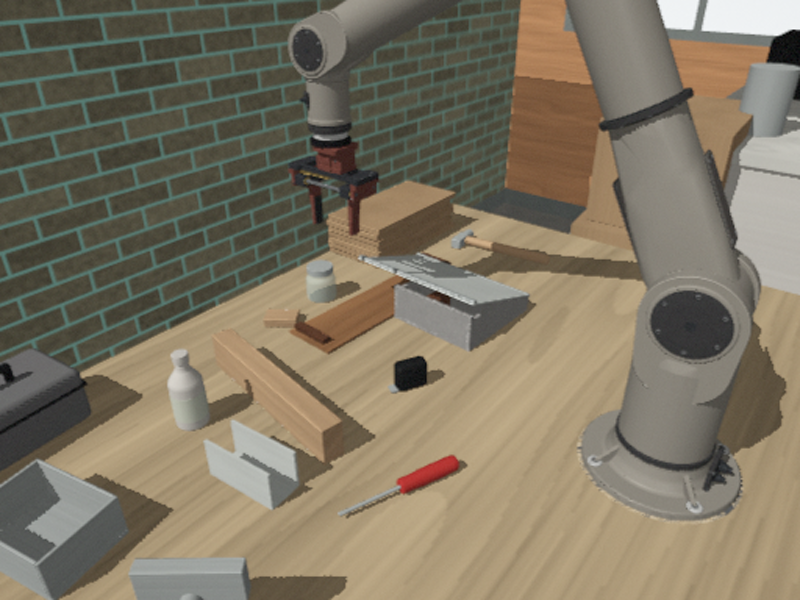

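The scene view shows the timber (428,432)–(575,355), rail (592,410), cleat (395,385), track and flapped bin (350,285), glue (528,450), jar (309,370), tape (477,320). The side view shows the same things, with the timber's top at (220,335)–(330,440).

```bash
cat > h.py <<'E'
import numpy as np, cv2
from cell import get_state, imaging, r
np.set_printoptions(precision=4,suppress=True)
def ray(i,u,v):
    K=np.array(i["camera_matrix"]);V=np.array(i["view"]);R=V[:3,:3]
    return -R.T@V[:3,3], R.T@np.linalg.solve(K,[u,v,1.])
def plane(i,uv,z):
    c,d=ray(i,*uv);return c+d*(z-c[2])/d[2]
def tri(obs):
    A=np.zeros((3,3));b=np.zeros(3);L=[]
    for i,uv in obs:
        c,d=ray(i,*uv);d=d/np.linalg.norm(d);P=np.eye(3)-np.outer(d,d);A+=P;b+=P@c;L.append((c,P))
    x=np.linalg.solve(A,b);return x,max(np.linalg.norm(P@(x-c)) for c,P in L)
def shot(name,fn,crop=None,s=1):
    i=imaging.camera_info(name);im=imaging.get_image(name)[:,:,::-1].copy();cv2.imwrite(f"pics/{fn}_raw.png",im)
    if crop: x0,y0,x1,y1=crop;im=im[y0:y1,x0:x1]
    cv2.imwrite(f"pics/{fn}.png",cv2.resize(im,None,fx=s,fy=s,interpolation=cv2.INTER_CUBIC))
    np.save(f"pics/{fn}.npy",i,allow_pickle=True);return i,im
def info(fn): return np.load(f"pics/{fn}.npy",allow_pickle=True).item()
E
python3 - <<'E'
from h import *
S=imaging.camera_info("scene");D=imaging.camera_info("side");k=.64
pts={"timber far top":((428,432),(215,335)),"timber near top":((575,355),(335,430)),"cleat":((395,385),(312,332)),"binfront top corner":((429,262),(470,345)),"rail top A":((597,374),(240,424)),"rail top B":((622,388),(297,460)),"tape":((475,320),(410,373)),"glue":((533,422),(180,356)),"jar":((309,352),(320,267))}
for n,(a,b) in pts.items():
    x,e=tri([(S,np.array(a)*k),(D,np.array(b)*k)]);print(n,x,e, plane(S,np.array(a)*k,0.07)[:2])
a=cv2.imread("pics/scene0.png")[170:340,150:420];b=cv2.imread("pics/side0.png")[140:330,110:350]
a=cv2.resize(a,(800,504),interpolation=cv2.INTER_CUBIC)
cv2.imwrite("pics/sc.png",a);cv2.imwrite("pics/sd.png",cv2.resize(b,(758,600),interpolation=cv2.INTER_CUBIC))
E
```

```text
timber far top [0.7636 0.2422 0.0663] 0.008593343772149329 [0.7617 0.2346]
timber near top [0.3964 0.3157 0.0644] 0.0063594245133412886 [0.4058 0.3245]
cleat [0.682  0.0785 0.0138] 0.0011372937440969262 [0.7195 0.1124]
binfront top corner [ 0.3831 -0.0789  0.0433] 0.02235660004763262 [ 0.3884 -0.0858]
rail top A [0.4705 0.4129 0.1196] 0.010084521715163072 [0.4197 0.3853]
rail top B [0.3957 0.4142 0.0616] 0.02400921175297522 [0.4176 0.4409]
tape [0.426  0.0833 0.0258] 0.0027477882942926113 [0.4667 0.112 ]
glue [0.6573 0.3871 0.1354] 0.0006556032946006608 [0.608  0.3626]
jar [ 0.7848 -0.0614  0.0814] 0.004225393601520732 [ 0.7752 -0.075 ]
```

View pics/sc.png

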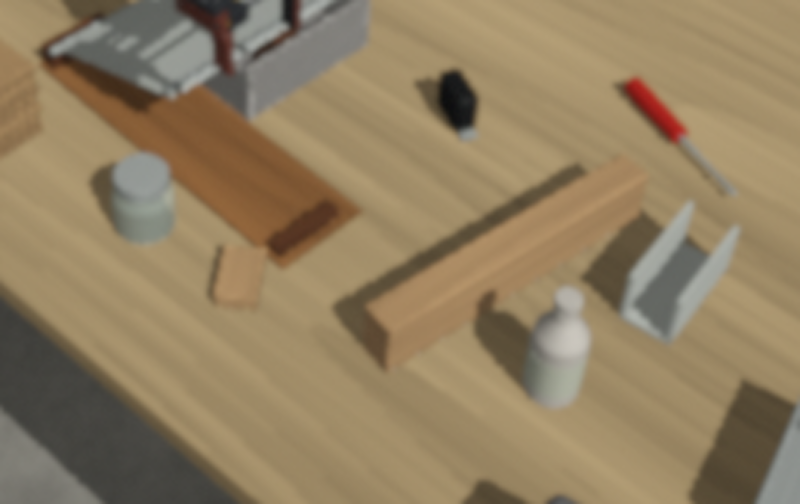

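View pics/sd.png

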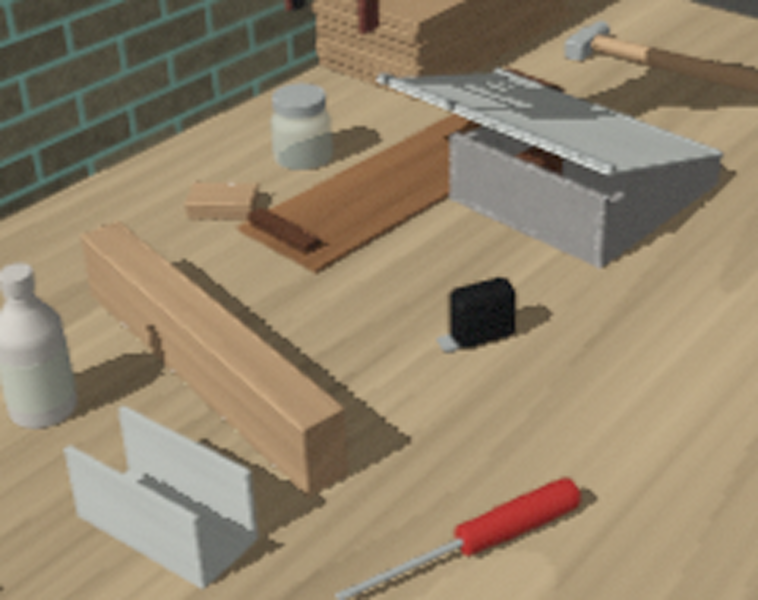

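The crops give the corners. In the scene crop they are timber top (365,308),(388,332),(648,175),(620,155), track (358,212),(282,266) and rail wall tops (690,203),(738,228). The side crop shows the matching points.

Run:
```python
from h import *
S=imaging.camera_info("scene");D=imaging.camera_info("side")
a=lambda p:np.array(p)/2.963+[150,170]
b=lambda p:np.array(p)/3.158+[110,140]
pts={"T far -y":((365,308),(122,224),.07),"T far +y":((388,332),(82,238),.07),"T near +y":((648,175),(302,432),.07),"T near -y":((620,155),(343,408),.07),
"track robot":((358,212),(316,270),.006),"track far":((282,266),(240,228),.006),"cleat robot top":((338,203),(325,240),.018),"cleat far top":((268,243),(250,210),.018),
"bin front robot bottom":((250,117),(603,265),0),"rail -y near":((690,203),(252,472),.067),"rail -y far":((630,270),(122,410),.067),"rail +y near":((738,228),(197,520),.067),"rail +y far":((675,305),(67,450),.067),"flap lip robot":((330,8),(612,170),.105),"flap lip far":((175,95),(382,80),.105),"bin front far top":((180,90),(450,135),.08)}
for n,(p,q,z) in pts.items():
    x,e=tri([(S,a(p)),(D,b(q))]);print(n,x,round(e,4), "sc",plane(S,a(p),z)[:2],"sd",plane(D,b(q),z)[:2])
```

```text
T far -y [0.7511 0.2214 0.0636] 0.0023 sc [0.7562 0.227 ] sd [0.7435 0.2243]
T far +y [0.7597 0.2594 0.0653] 0.0006 sc [0.7629 0.2622] sd [0.7535 0.2627]
T near +y [0.4079 0.3283 0.0672] 0.0012 sc [0.4112 0.3306] sd [0.4058 0.3289]
T near -y [0.4027 0.289  0.0664] 0.0014 sc [0.4069 0.2919] sd [0.4    0.2903]
track robot [0.6174 0.0994 0.0012] 0.0015 sc [0.6217 0.1037] sd [0.6129 0.1022]
track far [0.7322 0.0923 0.0024] 0.001 sc [0.735  0.0955] sd [0.7283 0.0947]
cleat robot top [0.6295 0.0772 0.0156] 0.0065 sc [0.6353 0.0858] sd [0.6298 0.0705]
cleat far top [0.7316 0.0733 0.0187] 0.0028 sc [0.7296 0.0698] sd [0.731  0.0765]
bin front robot bottom [ 0.4859 -0.2065 -0.1238] 0.0239 sc [ 0.593  -0.0905] sd [ 0.3991 -0.0851]
rail -y near [0.4085 0.3806 0.0647] 0.0026 sc [0.4122 0.3842] sd [0.4071 0.3791]
rail -y far [0.5348 0.3911 0.0676] 0.002 sc [0.5332 0.3887] sd [0.5348 0.3931]
rail +y near [0.4045 0.4362 0.0648] 0.0024 sc [0.4078 0.4393] sd [0.403  0.4349]
rail +y far [0.5361 0.4442 0.0624] 0.0005 sc [0.54  0.446] sd [0.5314 0.4464]
flap lip robot [ 0.4268 -0.1212  0.0685] 0.0156 sc [ 0.4737 -0.0748] sd [ 0.4005 -0.0931]
flap lip far [ 0.7007 -0.1     0.1073] 0.0024 sc [ 0.7008 -0.099 ] sd [ 0.7057 -0.1078]
bin front far top [ 0.6455 -0.1523  0.0382] 0.001 sc [ 0.6741 -0.1205] sd [ 0.5965 -0.0899]
```

Run:
```python
import cv2
cv2.imwrite("pics/w0b.png",cv2.resize(cv2.imread("pics/wrist0.png"),(800,600),interpolation=cv2.INTER_CUBIC))
```

```text
(no output)
```

View pics/w0b.png

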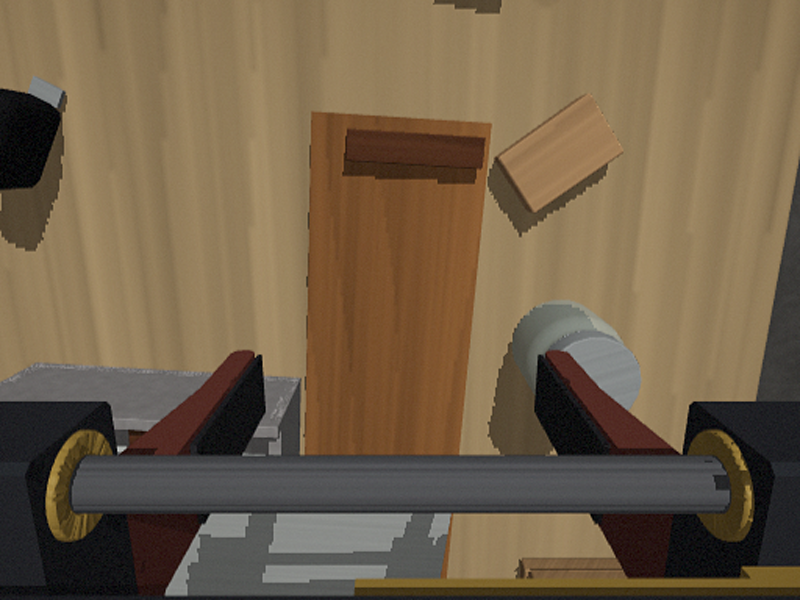

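```bash
python3 -m creep '[[-0.02,0.05,0,0,0,0.047,87.8],[-0.04,0.15,0,0,0,0.094,87.8],[-0.08,0.25,0,0,0,0.141,87.8],[-0.12,0.35,0,0,0,0.188,87.8],[-0.16,0.43,0,0,0,0.235,87.8],[-0.2,0.5,0,0,0,0.282,87.8],[-0.21,0.55,0,0,0,0.329,87.8],[-0.21,0.55,0,0,0,0.376,87.8],[-0.21,0.55,0,0,0,0.423,87.8],[-0.21,0.55,0,0,0,0.439,87.8],[-0.21,0.55,0,0,0,0.439,87.8],[-0.21,0.55,0,0,0,0.439,87.8]]' 60
```

```text
clock: 1.35
tcp_pos: [0.57, 0.2748, 0.4044]
tcp_rot: [[-0.981, 0.192, -0.0], [0.192, 0.981, -0.0], [0.0, -0.0, -1.0]]
contact_force: [-0.6, -0.4, -0.1]
gripper_width: 1.002
grasp_force: 0.0
```

The wrist picture shows the track corners at (312,112) and (490,124), its edges running down to (307,453) and (461,453), and the cleat at (347,130)–(484,165).

Run:
```python
from h import *
K=np.array(imaging.camera_info("wrist")["camera_matrix"])
V=np.array([[1,-.001,-.001,-.674],[0,-.967,.254,-.031],[-.001,-.254,-.967,.391]]);i=dict(camera_matrix=K,view=V)
for n,p,z in [("tr robot",(312,112),.006),("tr far",(490,124),.006),("L",(307,453),.006),("R",(461,453),.006),("cleat rear",(347,130),.018),("cleat rear far",(484,138),.018),("cleat f",(345,162),.018),("cleat f far",(481,168),.018),("bin corner",(300,380),.08)]: print(n,plane(i,np.array(p)*.64,z))
shot("wrist","w1",None,1.5625)
```

```text
tr robot [0.6161 0.1006 0.006 ]
tr far [0.7347 0.0929 0.006 ]
L [ 0.6017 -0.152   0.006 ]
R [ 0.7224 -0.152   0.006 ]
cleat rear [0.6402 0.0886 0.018 ]
cleat rear far [0.7292 0.0835 0.018 ]
cleat f [0.6384 0.0685 0.018 ]
cleat f far [0.728  0.0646 0.018 ]
bin corner [ 0.6138 -0.0595  0.08  ]
```

View pics/w1.png

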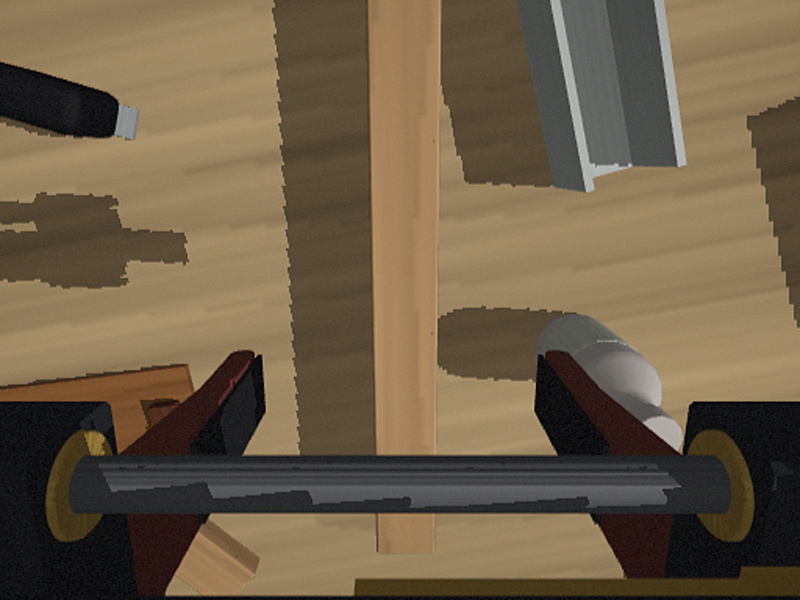

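The picture over the timber shows its top edges at columns 368–440 (row 0) and 377–436 (row 453), with the end at row 553. The ends of the rail walls are at (590,190) and (683,165).

Run:
```python
from h import *
i=info("w1");f=lambda p,z:plane(i,np.array(p)*.64,z)
for n,p,z in [("L0",(368,0),.07),("L1",(377,453),.07),("R0",(440,0),.07),("R1",(436,453),.07),("EL",(377,553),.07),("ER",(436,553),.07),("railL inner end",(594,182),.067),("railR inner end",(676,166),.067),("railL in top",(561,0),.067),("railR in top",(655,0),.067),("railLo end",(585,190),.067),("railRo",(685,165),.067)]: print(n,f(p,z))
# height check: right rail/timber end via scene
S=imaging.camera_info("scene")
for n,q,p in [("T far mid",(376.5,320),(406,553)),("rail -y far",(630,270),(590,186)),("rail +y far",(675,305),(681,166))]: print(n,tri([(i,np.array(p)*.64),(S,np.array(q)/2.963+[150,170])]))
```

```text
L0 [0.4173 0.2874 0.07  ]
L1 [0.6791 0.238  0.07  ]
R0 [0.4246 0.3247 0.07  ]
R1 [0.6865 0.2758 0.07  ]
EL [0.7543 0.2224 0.07  ]
ER [0.7621 0.2623 0.07  ]
railL inner end [0.5342 0.3958 0.067 ]
railR inner end [0.5344 0.4428 0.067 ]
railL in top [0.4363 0.3883 0.067 ]
railR in top [0.446  0.4374 0.067 ]
railLo end [0.5377 0.3902 0.067 ]
railRo [0.5348 0.4478 0.067 ]
T far mid (array([0.7587, 0.2429, 0.0686]), np.float64(0.0011196246616570612))
rail -y far (array([0.5361, 0.391 , 0.0714]), np.float64(0.000984378099948031))
rail +y far (array([0.5361, 0.446 , 0.0636]), np.float64(0.0014388533631681645))
```

```bash
python3 -m creep '[[0.002,0.005,-0.09,0,0,0.003,87.8],[0.002,0.005,-0.18,0,0,0.003,87.8],[0.002,0.005,-0.27,0,0,0.003,87.8],[0.002,0.005,-0.34,0,0,0.003,87.8],[0.002,0.005,-0.392,0,0,0.003,87.8],[0.002,0.005,-0.392,0,0,0.003,87.8],[0.002,0.005,-0.392,0,0,0.003,20],[0.002,0.005,-0.392,0,0,0.003,20],[0.002,0.005,-0.392,0,0,0.003,20],[0.002,0.005,-0.392,0,0,0.003,20],[0.002,0.005,-0.392,0,0,0.003,20],[0.002,0.005,-0.392,0,0,0.003,20]]' 60
```

```text
clock: 2.6
tcp_pos: [0.5711, 0.2775, 0.2091]
tcp_rot: [[-0.983, 0.181, 0.001], [0.181, 0.983, 0.0], [-0.0, 0.0, -1.0]]
contact_force: [-0.4, 0.1, 0.6]
gripper_width: 0.497
grasp_force: 0.0
```

```bash
python3 -m creep '[[0,0,0,0,0,0,20],[0,0,0,0,0,0,20],[0,0,0.04,0,0,0,20],[0,0,0.12,0,0,0,20],[0,0,0.2,0,0,0,20],[0,0,0.28,0,0,0,20],[0,0,0.3,0,0,0,20]]' 60
python3 -m creep '[[0.02,-0.02,0,0,0,-0.03,20],[0.05,-0.06,0,0,0,-0.07,20],[0.08,-0.1,0,0,0,-0.115,20],[0.11,-0.14,0,0,0,-0.16,20],[0.14,-0.18,0,0,0,-0.205,20],[0.17,-0.22,0,0,0,-0.25,20],[0.2,-0.26,0,0,0,-0.295,20],[0.233,-0.293,0,0,0,-0.34,20],[0.233,-0.293,0,0,0,-0.385,20],[0.233,-0.293,0,0,0,-0.43,20],[0.233,-0.293,0,0,0,-0.455,20],[0.233,-0.293,0,0,0,-0.46,20]]' 60
python3 - <<'E'
from h import *
shot("wrist","w2",None,1.5625)
s=get_state();print(s["tcp_pos"],s["gripper_width"],s["grasp_force"],s["wrist_torque"])
E
```

```text
clock: 3.3
tcp_pos: [0.5718, 0.2781, 0.3627]
tcp_rot: [[-0.983, 0.181, 0.005], [0.181, 0.983, 0.003], [-0.005, 0.004, -1.0]]
contact_force: [1.1, 0.3, -3.3]
gripper_width: 0.454
grasp_force: 60.0
clock: 4.5
tcp_pos: [0.6869, 0.131, 0.3561]
tcp_rot: [[0.058, 0.998, -0.004], [0.998, -0.058, -0.001], [-0.002, -0.003, -1.0]]
contact_force: [0.0, -0.1, -4.0]
gripper_width: 0.452
grasp_force: 60.0
[0.687  0.1311 0.3565] 0.45467955486643385 59.97534692287445 [ 0.0132 -0.0102  0.0198]
```

View pics/w2.png

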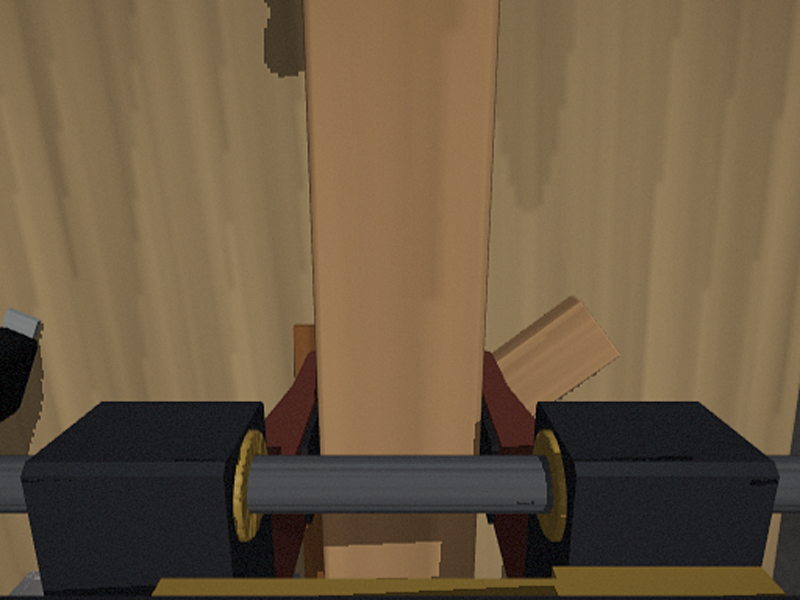

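The timber is held level, with the offcut clear at its right. Next I lower it and begin the insertion.

```bash
python3 -m creep '[[0,0,-0.08,0,0,0,20],[0,0,-0.16,0,0,0,20],[0,0,-0.22,0,0,0,20],[0,0,-0.247,0,0,0,20],[-0.002,-0.04,-0.247,0,0,0,20],[-0.005,-0.08,-0.247,0,0,0,20],[-0.007,-0.12,-0.247,0,0,0,20],[-0.009,-0.16,-0.247,0,0,0,20],[-0.011,-0.2,-0.247,0,0,0,20],[-0.014,-0.24,-0.247,0,0,0,20],[-0.016,-0.28,-0.247,0,0,0,20],[-0.017,-0.3,-0.247,0,0,0,20]]' 60
python3 - <<'E'
from h import *
s=get_state();print(s["tcp_pos"],s["gripper_width"],s["grasp_force"],s["wrist_torque"],s["contact_force"])
E
```

```text
clock: 5.75
tcp_pos: [0.6787, -0.022, 0.2352]
tcp_rot: [[0.059, 0.998, -0.0], [0.998, -0.059, -0.001], [-0.001, -0.0, -1.0]]
contact_force: [-0.1, 2.0, -6.2]
gripper_width: 0.449
grasp_force: 60.0
[ 0.6787 -0.022   0.2352] 0.44936492284019797 59.975119829177856 [0.7724 0.0051 0.0101] [-0.1413  1.9528 -6.2004]
```

```bash
python3 -m creep '[[-0.001,-0.02,0,0,0,0,20],[-0.002,-0.04,0,0,0,0,20],[-0.003,-0.06,0,0,0,0,20],[-0.005,-0.08,0,0,0,0,20],[-0.006,-0.1,0,0,0,0,20],[-0.007,-0.12,0,0,0,0,20],[-0.008,-0.14,0,0,0,0,20],[-0.009,-0.16,0,0,0,0,20],[-0.010,-0.175,0,0,0,0,20],[-0.011,-0.189,0,0,0,0,20],[-0.011,-0.189,0,0,0,0,20]]' 60
python3 - <<'E'
from h import *
s=get_state();print(s["tcp_pos"],s["gripper_width"],s["grasp_force"],s["wrist_torque"],s["contact_force"])
S=imaging.get_image("side");imaging.get_image("scene")
a=cv2.resize(S[90:230,190:350,::-1],(686,600),interpolation=cv2.INTER_CUBIC);cv2.imwrite("pics/sd2.png",a)
E
```

```text
clock: 6.85
tcp_pos: [0.6736, -0.1154, 0.2355]
tcp_rot: [[0.058, 0.998, 0.001], [0.998, -0.058, -0.001], [-0.001, 0.001, -1.0]]
contact_force: [0.9, 3.7, -4.1]
gripper_width: 0.451
grasp_force: 60.0
[ 0.6736 -0.1154  0.2355] 0.4507883212765881 59.97351944446564 [ 0.7098 -0.2204  0.1047] [ 0.9181  3.6689 -4.1494]
```

View pics/sd2.png

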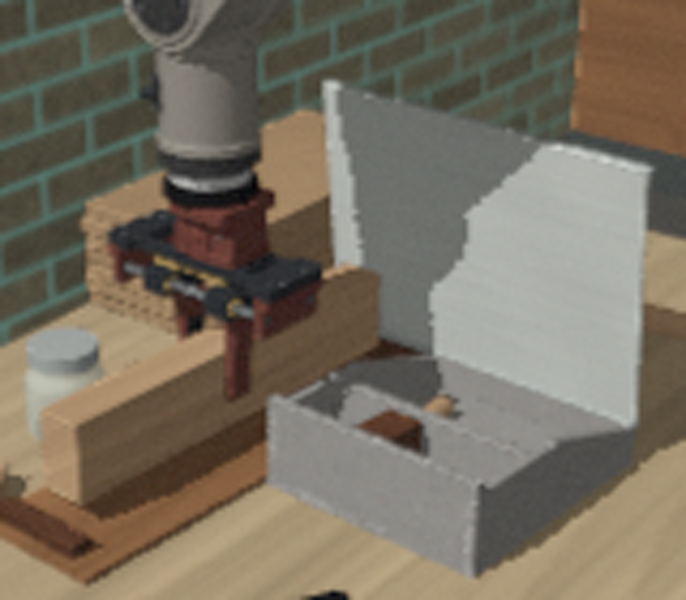

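The flap is wide open, with the timber's rear end at (80,500) past the cleat at (90,550). The block is visible in the lane at (395,430). Now I lower the timber.

```bash
python3 -m creep '[[0,0,-0.01,0,0,0,20],[0,0,-0.02,0,0,0,20],[0,0,-0.03,0,0,0,20],[0,0,-0.037,0,0,0,20],[0,0,-0.039,0,0,0,20],[0,0,-0.039,0,0,0,20]]' 60
python3 - <<'E'
from h import *
s=get_state();print(s["tcp_pos"],s["gripper_width"],s["grasp_force"],s["wrist_torque"],s["contact_force"])
E
```

```text
clock: 7.55
tcp_pos: [0.6735, -0.1117, 0.2152]
tcp_rot: [[0.055, 0.998, -0.001], [0.998, -0.055, 0.002], [0.002, -0.001, -1.0]]
contact_force: [-0.0, 6.0, -2.2]
gripper_width: 0.453
grasp_force: 60.0
[ 0.6735 -0.1117  0.2152] 0.45314936490855035 59.97936129570007 [ 1.0923  0.1313 -0.0915] [-0.0354  6.0411 -2.2282]
```

```bash
python3 -m creep '[[0,0,0,0,0,0,45],[0,0,0,0,0,0,55],[0,0,0,0,0,0,60],[0,0,0,0,0,0,60],[0,0,0,0,0,0,60],[0,0,0.03,0,0,0,60],[0,0,0.1,0,0,0,60],[0,0,0.2,0,0,0,60],[0,0,0.3,0,0,0,60],[0,0,0.38,0,0,0,60],[0,0,0.38,0,0,0,60]]' 60
python3 - <<'E'
from h import *
s=get_state();print(s["tcp_pos"],s["gripper_width"],s["contact_force"])
i,im=shot("wrist","w3",None,1.5)
j,S=shot("side","sd3",(190,110,350,250),4)
T=np.zeros((600,1340,3),np.uint8)
a=cv2.resize(im,(440,330));b=cv2.resize(S,(360,315));c=np.zeros((330,800,3),np.uint8);c[:,:440]=a;c[:315,440:]=b;cv2.imwrite("pics/m3.png",c)
E
```

```text
clock: 8.65
tcp_pos: [0.6749, -0.114, 0.4145]
tcp_rot: [[0.057, 0.998, 0.013], [0.998, -0.057, -0.001], [-0.0, 0.013, -1.0]]
contact_force: [0.4, 0.1, -0.1]
gripper_width: 0.679
grasp_force: 0.0
[ 0.6749 -0.114   0.4145] 0.6793605775578541 [ 0.3566  0.067  -0.0513]
```

View pics/m3.png

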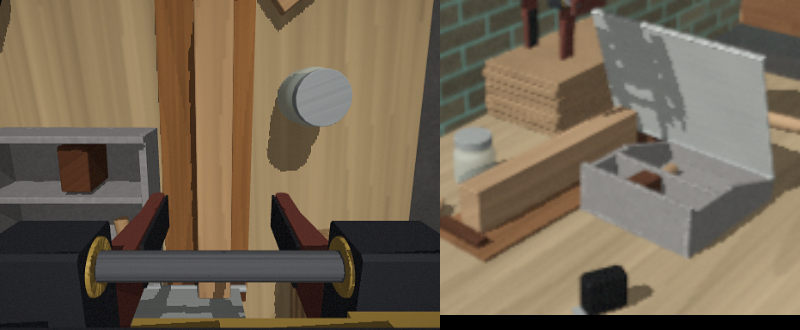

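The flap stays propped by the timber, now resting against the cleat. The dark block stands in the front lane at about (82,168) in the wrist half.

```bash
cat > blk.py <<'E'
from h import *
def mask(im,roi):
    hsv=cv2.cvtColor(im,cv2.COLOR_BGR2HSV);m=cv2.inRange(hsv,(0,70,20),(14,255,200))
    z=np.zeros_like(m);x0,y0,x1,y1=roi;z[y0:y1,x0:x1]=m[y0:y1,x0:x1]
    n,l,st,c=cv2.connectedComponentsWithStats(z);k=1+np.argmax(st[1:,4]);return (l==k).astype(np.uint8)*255,st[k]
E
python3 - <<'E'
from blk import *
im=cv2.imread("pics/w3_raw.png");i=info("w3")
m,st=mask(im,(40,150,140,240));print(st)
hsv=cv2.cvtColor(im,cv2.COLOR_BGR2HSV)
for v in range(166,228,4): print(v,' '.join('%3d'%hsv[v,u,2] if m[v,u] else '  .' for u in range(62,132,3)))
x0,y0,w,h,_=st
print(plane(i,(x0+w*.4,y0+h/2),.068))
E
```

```text
[  66  168   60   56 2787]
166   .   .   .   .   .   .   .   .   .   .   .   .   .   .   .   .   .   .   .   .   .   .   .   .
170   .   .  39  37  36  37  34  36  35  33  37  35  31  32  28  29  31  35  36  37  35   .   .   .
174   .   .  42  42  38  34   .  55  52  48  51  38  34   .   .   .  37   .  36  33  28   .   .   .
178   .   .  79  74  70  73  72  78  73  73  72  71  76  77  36  37  38   .  32  38  31   .   .   .
182   .   .  68  73  77  74  73  72  74  69  78  81  83  73  37  37  28   .  39  32  35   .   .   .
186   .   .  69  71  70  70  75  74  72  79  84  81  83  75  39  40  39  37  34  35  34   .   .   .
190   .   .   .  72  75  70  74  84  82  82  81  83  82  75  43  43  38  33  35  36   .   .   .   .
194   .   .   .  72  76  79  84  80  83  82  79  79  82  82  38  35  37  39  34   .  37   .   .   .
198   .   .   .  77  82  81  82  79  78  79  81  81  82  82  30  40  42  37  40  32  35   .   .   .
202   .   .   .  82  80  81  80  81  82  83  82  81  82  83  46  38  40  41  40  43   .  43   .   .
206   .   .   .  81  81  81  77  84  78  81  79  78  82  85  55  44  42  40  42  40   .  40   .   .
210   .   .   .  76  78  80  80  78  77  79  82  84  82  81  66  47  38  34  38   .   .   .   .   .
214   .   .   .  66  82  81  81  80  86  84  82  83  82  88  77  44  39  37   .   .   .   .   .   .
218   .   .   .   .  81  78  84  83  82  81  82  86  87  87  78  40  35   .   .   .   .   .   .   .
222   .   .   .   .  70  72  74  76  80  81  84  83  77  75  81   .   .   .   .   .   .   .   .   .
226   .   .   .   .   .   .   .   .   .   .   .   .   .   .   .   .   .   .   .   .   .   .   .   .
[ 0.5165 -0.1236  0.068 ]
```

```bash
python3 -m creep '[[-0.06,0.03,0,0,0,0,70],[-0.14,0.06,0,0,0,0,70],[-0.22,0.098,0,0,0,0,70],[-0.29,0.098,0,0,0,0,70],[-0.316,0.098,0,0,0,0,70],[-0.316,0.098,0,0,0,0,70],[-0.316,0.098,0,0,0,0,70]]' 30
python3 - <<'E'
from blk import *
print(get_state()["tcp_pos"])
i,im=shot("wrist","w4")
m,st=mask(im,(150,100,400,290));print(st)
hsv=cv2.cvtColor(im,cv2.COLOR_BGR2HSV);t=cv2.inRange(hsv[:,:,2],58,120)&m
for mm in(m,t):
    c=max(cv2.findContours(mm,0,2)[0],key=cv2.contourArea);r_=cv2.minAreaRect(c);print(r_,cv2.boxPoints(r_).tolist(),plane(i,r_[0],.068))
x0,y0,w,h,_=st
for v in range(y0-2,y0+h+3,4): print(v,' '.join('%3d'%hsv[v,u,2] if m[v,u] else '  .' for u in range(x0-2,x0+w+3,3)))
E
```

```text
clock: 9.45
tcp_pos: [0.5164, -0.0648, 0.4056]
tcp_rot: [[0.057, 0.998, 0.001], [0.998, -0.057, -0.0], [-0.0, 0.001, -1.0]]
contact_force: [-0.1, 0.1, 0.2]
gripper_width: 0.796
grasp_force: 0.0
[ 0.5164 -0.0648  0.4056]
[ 331  100   69  190 7425]
((365.0, 194.5), (189.0, 68.0), 90.0) [[331.0, 100.0], [399.0, 100.0], [399.0, 289.0], [331.0, 289.0]] [ 0.6198 -0.0861  0.068 ]
((365.0, 192.5), (185.0, 68.0), 90.0) [[331.0, 100.0], [399.0, 100.0], [399.0, 285.0], [331.0, 285.0]] [ 0.6197 -0.0842  0.068 ]
98   .   .   .   .   .   .   .   .   .   .   .   .   .   .   .   .   .   .   .   .   .   .   .   .   .
102   .   .   .   . 125   . 132   . 130 126 126   .   . 119 118 127  69  66  68  71   .  78  69   .   .
106   .   .   .  44 126 131 133 129 130 129 126 121   . 117 119 128  67  68  72  73   .  77   .   .   .
110   .   .   .  43 124 132 133 128 130 126   . 119 114 113   . 133  71  69   .   .   .   .   .   .   .
114   .   .   .  67 127   . 133 128   . 126 135 114 116 115 125 120  71  71   .  71   .  74   .   .   .
118   .   .   .  86 130   .   . 127   . 128 133 118 115 112 126  63  73  72 
[... 3799 characters left out ...]
   .   .  41  89  88  88  92  85  88  87  90  91   .   .   .   .   .   .   .
270   .   .   .   .   .   .   .   .   .  38  91  90  88  87  90  89  85  90  87  78   .  75   .   .   .
274   .   .   .   .   .   .   .   .   .   .  44  88  89  89  89  88  89  88  89  86  89   .  69   .   .
278   .   .   .   .   .   .   .   .   .   .   .  38  84  87  86  90  89  89  89  88  88  89  72   .   .
282   .   .   .   .   .   .   .   .   .   .   .   .  63  92  85  88  88  89  89  87  88  87  88 103   .
286   .   .   .   .   .   .   .   .   .   .   .   .  42  43  40  46  42  47  43  44  41  50  39   .   .
290   .   .   .   .   .   .   .   .   .   .   .   .   .   .   .   .   .   .   .   .   .   .   .   .   .
```

The mask caught the track instead of the block. I'll redo it on the same picture with a tighter region around the expected position.

Run:
```python
from blk import *
def corners(fn,c,thr=60):
    i=info(fn);im=cv2.imread(f"pics/{fn}_raw.png");K=np.array(i["camera_matrix"]);V=np.array(i["view"])
    p=K@(V[:3,:3]@c+V[:3,3]);p=(p[:2]/p[2]).astype(int);print(fn,p)
    m,st=mask(im,(p[0]-45,p[1]-45,p[0]+50,p[1]+45));print(st)
    V_=cv2.cvtColor(im,cv2.COLOR_BGR2HSV)[:,:,2]
    x0,y0,w,h,_=st
    for v in range(y0,y0+h,5): print(v,' '.join('%3d'%V_[v,u] if m[v,u] else '  .' for u in range(x0,x0+w,2)))
corners("w4",np.array([.5165,-.1236,.068]))
```

```text
w4 [259 237]
[ 238  212   36   52 1753]
212   .  30  35  33  32  39  35  36  34  34  32  34  31  37  33  24  32  28
217   .  44  42  53  57  51  52  50  52  51  57  57  80  82  82  38  42  41
222   .  75  74  73  75  79  82  80  78  77  79  79  74  76  76  81  84  84
227   .  76  79  81  77  77  78  81  79  75  74  82  88  88  87  87  86  85
232   .  75  78  79  77  73  79  84  87  90  89  83  88  88  85  84  82  81
237   .  76  75  83  87  86  84  84  88  88  86  86  83  85  87  86  87  80
242   .  91  84  88  86  88  88  82  82  87  87  84  89  85  86  84  84  71
247  40  90  82  81  85  83  88  85  87  86  84  85  81  83  89  92  90  73
252   .  88  84  88  88  86  85  81  81  86  90  87  85  87  88  86  85   .
257  54  88  87  85  83  85  90  91  90  84  87  86  86  89  90  91  88   .
262   .  81  85  82  83  82  87  85  84  83  86  87  89  84  83  83  83   .
```

Run:
```python
from h import *
a=info("w3");b=info("w4")
for n,p,q in [("bl",(73,224),(238.7,263.5)),("br",(106.5,224),(272,263.5)),("tl",(66,168),(238.5,212)),("tr",(103.5,178),(273.5,220))]:
    print(n,tri([(a,p),(b,q)]),plane(a,p,.068),plane(b,q,.068))
```

```text
bl (array([ 0.4941, -0.1515,  0.067 ]), np.float64(0.00010172789422902534)) [ 0.4946 -0.1513  0.068 ] [ 0.4942 -0.1509  0.068 ]
br (array([ 0.5277, -0.1532,  0.0677]), np.float64(0.00021160669433985938)) [ 0.5277 -0.1533  0.068 ] [ 0.5277 -0.1528  0.068 ]
tl (array([ 0.4981, -0.0958,  0.0677]), np.float64(0.0009505511179972257)) [ 0.4987 -0.0948  0.068 ] [ 0.4978 -0.0966  0.068 ]
tr (array([ 0.5314, -0.1073,  0.0656]), np.float64(0.00024350974562027195)) [ 0.5326 -0.1066  0.068 ] [ 0.5313 -0.1067  0.068 ]
```

```bash
python3 -m creep '[[-0.008,-0.06,0,0,0,0,70],[-0.008,-0.12,0,0,0,0,70],[-0.008,-0.12,-0.08,0,0,0,70],[-0.008,-0.12,-0.17,0,0,0,70],[-0.008,-0.12,-0.25,0,0,0,70],[-0.008,-0.12,-0.32,0,0,0,70],[-0.008,-0.12,-0.37,0,0,0,70],[-0.008,-0.12,-0.395,0,0,0,70],[-0.008,-0.12,-0.395,0,0,0,70],[-0.008,-0.12,-0.395,0,0,0,20],[-0.008,-0.12,-0.395,0,0,0,20],[-0.008,-0.12,-0.395,0,0,0,20]]' 25
python3 -m creep '[[0,0,0,0,0,0,20],[0,0,0,0,0,0,20],[0,0,0,0,0,0,20],[0,0,0,0,0,0,20],[0,0,0,0,0,0,20]]' 25
```

```text
clock: 10.7
tcp_pos: [0.5121, -0.1246, 0.2094]
tcp_rot: [[0.057, 0.998, 0.002], [0.998, -0.057, -0.0], [-0.0, 0.002, -1.0]]
contact_force: [0.3, 1.2, 0.2]
gripper_width: 0.563
grasp_force: 0.0
clock: 11.2
tcp_pos: [0.5119, -0.1245, 0.2088]
tcp_rot: [[0.056, 0.998, 0.001], [0.998, -0.056, -0.0], [-0.0, 0.001, -1.0]]
contact_force: [-0.0, 0.1, 6.6]
gripper_width: 0.388
grasp_force: 24.8
```

```bash
python3 -m creep '[[0,0,0.04,0,0,0,20],[0,0,0.12,0,0,0,20],[0,0,0.21,0,0,0,20],[0,0,0.3,0,0,0,20],[0,0,0.36,0,0,0,20],[0.01,0.06,0.36,0,0,0,20],[0.02,0.14,0.36,0,0,-0.03,20],[0.03,0.23,0.36,0,0,-0.07,20],[0.04,0.32,0.36,0,0,-0.115,20],[0.05,0.41,0.36,0,0,-0.16,20],[0.06,0.5,0.36,0,0,-0.205,20],[0.076,0.58,0.36,0,0,-0.25,20]]' 25
python3 -m creep '[[0,0.06,0,0,0,-0.04,20],[0,0.1,0,0,0,-0.085,20],[0,0.109,0,0,0,-0.13,20],[0,0.109,0,0,0,-0.175,20],[0,0.109,0,0,0,-0.209,20],[0,0.109,0,0,0,-0.209,20],[0,0.109,0,0,0,-0.209,20]]' 25
python3 - <<'E'
from h import *
s=get_state();R=np.array(s["tcp_rot"]);print(s["tcp_pos"],np.degrees(np.arctan2(R[1,1],R[0,1])),s["gripper_width"],s["grasp_force"],s["joints"])
E
```

```text
clock: 12.4
tcp_pos: [0.5488, 0.1678, 0.3876]
tcp_rot: [[0.749, 0.662, -0.001], [0.662, -0.749, -0.0], [-0.001, -0.001, -1.0]]
contact_force: [0.6, -0.1, -1.2]
gripper_width: 0.389
grasp_force: 24.8
clock: 13.1
tcp_pos: [0.5492, 0.22, 0.3877]
tcp_rot: [[0.997, 0.075, -0.001], [0.075, -0.997, -0.001], [-0.001, 0.001, -1.0]]
contact_force: [-0.2, -0.3, -1.8]
gripper_width: 0.391
grasp_force: 24.8
[0.5492 0.22   0.3877] -85.68466792908214 0.39135746242678865 24.793859124183655 [ -33.9864   20.4793    7.8015  102.3585   -3.2228   57.4377 -110.6184]
```

```bash
python3 -m creep '[[0,0,-0.07,0,0,0,20],[0,0,-0.16,0,0,0,20],[0,0,-0.25,0,0,0,20],[0,0,-0.32,0,0,0,20],[0,0,-0.355,0,0,0,20],[0,0,-0.365,0,0,0,20],[0,0,-0.37,0,0,0,20],[0,0,-0.373,0,0,0,20],[0,0,-0.373,0,0,0,20],[0,0,-0.373,0,0,0,20]]' 25
```

```text
clock: 14.1
tcp_pos: [0.5499, 0.2202, 0.2028]
tcp_rot: [[0.997, 0.072, 0.002], [0.072, -0.997, 0.001], [0.002, -0.001, -1.0]]
contact_force: [-0.5, -0.9, -0.9]
gripper_width: 0.384
grasp_force: 24.8
```

```bash
python3 -m creep '[[0,0,-0.001,0,0,0,20],[0,0,-0.002,0,0,0,20],[0,0,-0.003,0,0,0,20],[0,0,-0.004,0,0,0,20],[0,0,-0.004,0,0,0,20]]' 25
```

```text
clock: 14.6
tcp_pos: [0.5497, 0.22, 0.2009]
tcp_rot: [[0.997, 0.072, 0.0], [0.072, -0.997, 0.0], [0.0, -0.0, -1.0]]
contact_force: [-3.2, -1.7, 9.1]
gripper_width: 0.384
grasp_force: 24.8
```

```bash
python3 -m creep '[[0,0,0,0,0,0,40],[0,0,0,0,0,0,50],[0,0,0,0,0,0,60],[0,0,0,0,0,0,70],[0,0,0.03,0,0,0,80],[0,0,0.1,0,0,0,87.8],[0,0,0.19,0,0,0,87.8],[0,0,0.28,0,0,0.04,87.8],[0,0.02,0.37,0,0,0.085,87.8],[0,0.06,0.4,0,0,0.13,87.8],[0,0.1,0.4,0,0,0.175,87.8],[0,0.14,0.4,0,0,0.22,87.8]]' 25
python3 -m creep '[[0,0,0,0,0,0.045,87.8],[0,0,0,0,0,0.09,87.8],[0,0,0,0,0,0.135,87.8],[0,0,0,0,0,0.18,87.8],[0,0,0,0,0,0.225,87.8],[0,0,0,0,0,0.27,87.8],[0,0,0,0,0,0.28,87.8],[0,0,0,0,0,0.28,87.8],[0,0,0,0,0,0.28,87.8]]' 25
python3 - <<'E'
from blk import *
s=get_state();R=np.array(s["tcp_rot"]);print(s["tcp_pos"],np.degrees(np.arctan2(R[1,1],R[0,1])))
i,im=shot("wrist","w5")
K=np.array(i["camera_matrix"]);V=np.array(i["view"]);p=K@(V[:3,:3]@[.55,.22,.06]+V[:3,3]);p=(p[:2]/p[2]).astype(int);print(p)
m,st=mask(im,(p[0]-60,p[1]-60,p[0]+60,p[1]+60));print(st)
v=cv2.cvtColor(im,cv2.COLOR_BGR2HSV)[:,:,2];x0,y0,w,h,_=st
for y in range(y0,y0+h,4): print(y,' '.join('%3d'%v[y,u] if m[y,u] else '  .' for u in range(x0,x0+w,3)))
E
```

```text
clock: 15.8
tcp_pos: [0.5495, 0.2905, 0.4021]
tcp_rot: [[0.719, 0.695, 0.003], [0.695, -0.719, 0.001], [0.003, 0.001, -1.0]]
contact_force: [0.8, 0.3, -0.1]
gripper_width: 1.003
grasp_force: 0.0
clock: 16.7
tcp_pos: [0.5495, 0.2899, 0.4001]
tcp_rot: [[-0.069, 0.998, 0.0], [0.998, 0.069, 0.0], [-0.0, 0.0, -1.0]]
contact_force: [-0.2, 0.1, -0.3]
gripper_width: 0.997
grasp_force: 0.0
[0.5495 0.2899 0.4001] 3.9708730307476463
[251 246]
[ 224  214   55   49 2530]
214   .   .  57  61  63  58  58  59  58  59  79   .  75  68  73  76   .   .   .
218   .   .  62  69  69  63  68  64  66  67  58  58  60  55  60  66  62  56   .
222   .  55  68  69  66  63  68  64  71  66  59  60  61  60  55  66  64  62   .
226   .  63  67  69  68  62  66  68  68  65  59  60  64  60  59  63  66  62   .
230   .  64  68  67  65  62  66  66  65  58  61  62  60  60  60  61  65  66   .
234  51  79  74  78  78  76  76  78  77  73  71  72  67  75  67  75  74  79  58
238   .  82  78  75  79  79  78  79  77  78  73  71  70  71  72  68  75  75  83
242   .  80  80  79  75  81  77  74  79  76  81  71  69  69  67  72  71  75  84
246   .  77  79  82  77  75  81  79  70  76  77  76  70  68  69  67  73  66   .
250   .  81  75  77  82  77  76  79  81  75  79  78  80  70  68  68  70  73   .
254   .  80  82  77  76  79  77  75  81  77  72  73  73  77  69  64  69  68   .
258   .  73  83  81  76  80  82  75  76  80  78  73  80  76  82  69  68  67   .
262   .  53  62  64   .  66  61  63  64   .  63  66   .  66  89  88  84  84   .
```

Run:
```python
from blk import *
i=info("w5");im=cv2.imread("pics/w5_raw.png");m,st=mask(im,(191,186,311,306))
v=cv2.GaussianBlur(cv2.cvtColor(im,cv2.COLOR_BGR2HSV)[:,:,2],(3,3),0)
t=m.copy();t[:233]=0
for a,b in[(235,240),(255,260)]:
    c=[np.where(t[y])[0][[0,-1]] for y in range(a,b)];print(a,np.mean(c,0))
c=max(cv2.findContours(t,0,2)[0],key=cv2.contourArea);q=cv2.minAreaRect(c);print(q)
P=np.array([plane(i,p,.06) for p in cv2.boxPoints(q)]);print(P,P.mean(0))
for y in range(226,238,1):print(y,v[y,230:275].mean())
# rail: wall tops in this picture
for n,x in [("rail centre exp",(.4705,.4135,.067))]:
    K=np.array(i["camera_matrix"]);V=np.array(i["view"]);p=K@(V[:3,:3]@x+V[:3,3]);print(n,p[:2]/p[2])
```

```text
235 [224.8 277.8]
255 [224.6 277. ]
((251.0, 247.5), (29.0, 54.0), 90.0)
[[0.5217 0.2324 0.06  ]
 [0.5752 0.2361 0.06  ]
 [0.5778 0.2049 0.06  ]
 [0.5231 0.2011 0.06  ]] [0.5495 0.2186 0.06  ]
226 63.8
227 63.84444444444444
228 63.93333333333333
229 64.11111111111111
230 65.73333333333333
231 72.42222222222222
232 78.91111111111111
233 78.02222222222223
234 74.88888888888889
235 74.02222222222223
236 74.17777777777778
237 74.22222222222223
rail centre exp [172.0098  29.4826]
```

```bash
python3 -m creep '[[0,-0.08,0,0,0,0,87.8],[0,-0.14,0,0,0,0,87.8],[0,-0.14,-0.08,0,0,0,87.8],[0,-0.14,-0.17,0,0,0,87.8],[0,-0.14,-0.26,0,0,0,87.8],[0,-0.14,-0.34,0,0,0,87.8],[0,-0.14,-0.38,0,0,0,87.8],[0,-0.14,-0.394,0,0,0,87.8],[0,-0.14,-0.394,0,0,0,87.8],[0,-0.14,-0.394,0,0,0,40],[0,-0.14,-0.394,0,0,0,40],[0,-0.14,-0.394,0,0,0,40]]' 25
python3 -m creep '[[0,0,0,0,0,0,40],[0,0,0,0,0,0,40],[0,0,0,0,0,0,40],[0,0,0,0,0,0,40],[0,0,0,0,0,0,40]]' 25
```

```text
clock: 17.95
tcp_pos: [0.55, 0.2202, 0.204]
tcp_rot: [[-0.072, 0.997, 0.002], [0.997, 0.072, 0.001], [0.001, 0.002, -1.0]]
contact_force: [0.6, -0.6, 0.6]
gripper_width: 0.763
grasp_force: 0.0
clock: 18.45
tcp_pos: [0.5498, 0.2201, 0.2033]
tcp_rot: [[-0.072, 0.997, 0.001], [0.997, 0.072, 0.0], [0.0, 0.001, -1.0]]
contact_force: [-0.7, -1.8, 6.4]
gripper_width: 0.614
grasp_force: 24.9
```

```bash
python3 -m creep '[[0,0,0.04,0,0,0,40],[0,0,0.12,0,0,0,40],[0,0,0.21,0,0,0,40],[0,0,0.3,0,0,0,40],[-0.03,0.05,0.37,0,0,0,40],[-0.08,0.12,0.4,0,0,0,40],[-0.13,0.19,0.4,0,0,0,40],[-0.16,0.24,0.4,0,0,0,40],[-0.16,0.24,0.4,0,0,0,40],[-0.16,0.24,0.4,0,0,0,40]]' 25
python3 - <<'E'
from h import *
s=get_state();print(s["tcp_pos"],s["gripper_width"],s["grasp_force"],s["contact_force"])
shot("wrist","w6",None,1.5625)
E
```

```text
clock: 19.45
tcp_pos: [0.469, 0.3402, 0.4021]
tcp_rot: [[-0.074, 0.997, -0.001], [0.997, 0.074, -0.001], [-0.001, -0.001, -1.0]]
contact_force: [0.2, 0.5, -1.8]
gripper_width: 0.618
grasp_force: 24.9
[0.469  0.3402 0.4021] 0.6181173153758257 24.889190196990967 [ 0.2195  0.5118 -1.8449]
```

View pics/w6.png

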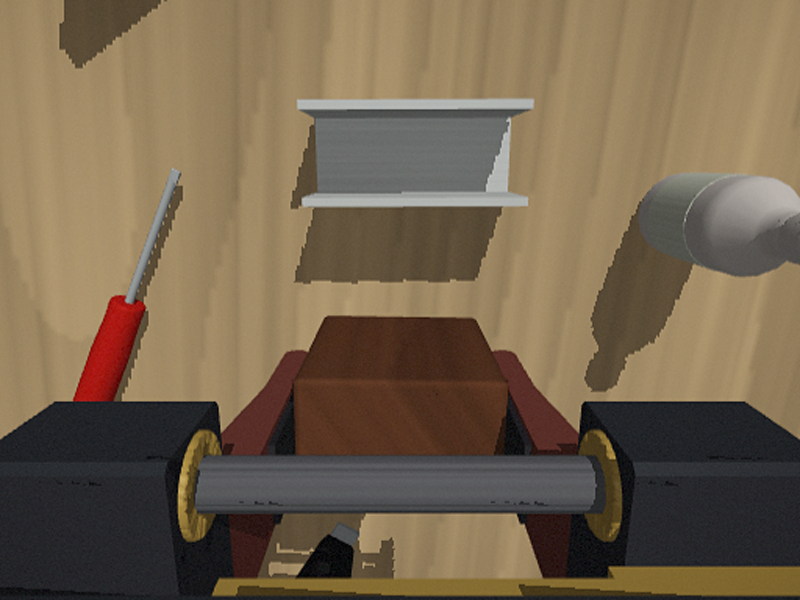

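The rail wall tops lie at (297–533, 100) and (302–528, 206), parallel to the held block, which sits level in the fingers.

Run:
```python
from h import *
i=info("w6");j=info("w1");P=[]
for p in [(297,100),(533,99.5),(528,206.5),(302,207)]:
    x=plane(i,np.array(p)*.64,.067);P.append(x);print(p,x)
print(np.mean(P,0),np.degrees(np.arctan2(*(P[1]-P[0])[[1,0]])),np.degrees(np.arctan2(*(P[2]-P[3])[[1,0]])))
for p,q in[((528,206.5),(585,190)),((533,99.5),(685,165))]: print(tri([(i,np.array(p)*.64),(j,np.array(q)*.64)]))
print(get_state()["tcp_pos"])
```

```text
(297, 100) [0.4045 0.4372 0.067 ]
(533, 99.5) [0.5344 0.4471 0.067 ]
(528, 206.5) [0.5394 0.389  0.067 ]
(302, 207) [0.4088 0.3791 0.067 ]
[0.4718 0.4131 0.067 ] 4.3163664245393525 4.325120034900373
(array([0.5378, 0.389 , 0.0713]), np.float64(0.0005893685783214667))
(array([0.5343, 0.447 , 0.0685]), np.float64(0.00030240604956410875))
[0.4698 0.3392 0.4021]
```

```bash
python3 -m creep '[[0.003,0.07,0,0,0,0,40],[0.005,0.13,0,0,0,0,40],[0.005,0.147,0,0,0,0,40],[0.005,0.147,-0.06,0,0,0,40],[0.005,0.147,-0.14,0,0,0,40],[0.005,0.147,-0.21,0,0,0,40],[0.005,0.147,-0.25,0,0,0,40],[0.005,0.147,-0.25,0,0,0,40]]' 25
python3 -m creep '[[0,0,-0.03,0,0,0,40],[0,0,-0.06,0,0,0,40],[0,0,-0.09,0,0,0,40],[0,0,-0.115,0,0,0,40],[0,0,-0.125,0,0,0,40],[0,0,-0.13,0,0,0,40],[0,0,-0.13,0,0,0,40]]' 25
```

```text
clock: 20.3
tcp_pos: [0.4722, 0.4106, 0.274]
tcp_rot: [[-0.07, 0.998, -0.004], [0.998, 0.07, -0.006], [-0.006, -0.005, -1.0]]
contact_force: [-0.2, -0.7, -1.7]
gripper_width: 0.618
grasp_force: 24.9
clock: 21.0
tcp_pos: [0.472, 0.4136, 0.2126]
tcp_rot: [[-0.072, 0.997, -0.0], [0.997, 0.072, 0.0], [0.0, -0.0, -1.0]]
contact_force: [1.1, -0.5, -1.5]
gripper_width: 0.613
grasp_force: 24.9
```

```bash
python3 -m creep '[[0,0,-0.002,0,0,0,40],[0,0,-0.004,0,0,0,40],[0,0,-0.006,0,0,0,40],[0,0,-0.007,0,0,0,40],[0,0,-0.008,0,0,0,40],[0,0,-0.008,0,0,0,40]]' 25
```

```text
clock: 21.6
tcp_pos: [0.472, 0.4135, 0.2087]
tcp_rot: [[-0.072, 0.997, 0.0], [0.997, 0.072, 0.0], [0.0, 0.0, -1.0]]
contact_force: [-0.4, 0.1, -2.5]
gripper_width: 0.611
grasp_force: 24.9
```

```bash
python3 -m creep '[[0,0,-0.001,0,0,0,40],[0,0,-0.002,0,0,0,40],[0,0,-0.003,0,0,0,40],[0,0,-0.003,0,0,0,40]]' 25
```

```text
clock: 22.0
tcp_pos: [0.472, 0.4136, 0.2083]
tcp_rot: [[-0.072, 0.997, 0.0], [0.997, 0.072, -0.0], [-0.0, 0.0, -1.0]]
contact_force: [-2.1, -3.1, 8.9]
gripper_width: 0.62
grasp_force: 24.9
```

Contact with the floor shows 9 N at exactly the expected height. I let go and back off.

```bash
python3 -m creep '[[0,0,0,0,0,0,58],[0,0,0,0,0,0,64],[0,0,0,0,0,0,72],[0,0,0,0,0,0,80],[0,0,0.02,0,0,0,80],[0,0,0.08,0,0,0,80],[0,0,0.16,0,0,0,80],[0,0,0.25,0,0,0,80],[0,0,0.34,0,0,0,80],[0,-0.08,0.4,0,0,0,80],[0,-0.15,0.4,0,0,0,80],[0,-0.15,0.4,0,0,0,80]]' 25
python3 - <<'E'
from blk import *
print(get_state()["tcp_pos"])
i,im=shot("wrist","w7");j,sd=shot("side","sd7")
K=np.array(i["camera_matrix"]);V=np.array(i["view"]);p=K@(V[:3,:3]@[.472,.4131,.065]+V[:3,3]);p=(p[:2]/p[2]).astype(int)
m,st=mask(im,(p[0]-60,p[1]-60,p[0]+60,p[1]+60));print(p,st)
x0,y0,w,h,a=st
for q in [(x0,y0),(x0+w,y0+h)]: print(plane(i,q,.065))
# flap still as in sd3?
d=cv2.absdiff(cv2.imread("pics/sd3_raw.png"),sd)[100:250,190:370].max(2);print("changed px near bin/flap",(d>40).sum())
ys,xs=np.where(d>40);print(xs.min()+190,xs.max()+190,ys.min()+100,ys.max()+100) if len(xs) else 0
d0=cv2.absdiff(cv2.imread("pics/side0.png"),sd).max(2)
n,l,s,c=cv2.connectedComponentsWithStats((d0>40).astype(np.uint8));print(s[(s[:,4]>40)][1:])
E
```

```text
clock: 23.2
tcp_pos: [0.4733, 0.3337, 0.4091]
tcp_rot: [[-0.066, 0.998, 0.003], [0.998, 0.066, -0.002], [-0.002, 0.003, -1.0]]
contact_force: [0.3, -0.4, -0.7]
gripper_width: 0.912
grasp_force: 0.0
[0.4733 0.3337 0.4091]
[259  90] [ 229   71   61   39 2273]
[0.4439 0.4283 0.065 ]
[0.5012 0.3982 0.065 ]
changed px near bin/flap 4914
190 369 100 249
[[  132     0    89    64   964]
 [  368     0    23    17   294]
 [  404     0    64   113  1937]
 [  187    17    19    28   381]
 [  133    20   308   244 11970]
 [  203    28    18    21   117]
 [  139    44    38    36   319]
 [  176    44    16     9    81]
 [  191    54    24    26   312]
 [  133    65     7    10    41]
 [  182    67    12     9    41]
 [  140    79    34    51   648]
 [  204    79    21     7    81]
 [  187    86    55    65   840]
 [  450    96    26    65   589]
 [  197   118    10    25   123]
 [  447   164    60    94  1620]
 [  154   180    14    29   276]
 [  416   186    38    43   651]
 [  212   190    40    23   123]
 [  188   210     9    11    59]
 [  164   222    76    75   938]
 [  237   236    16    17    85]
 [  498   242     5    12    47]
 [  162   248    10     7    51]
 [  486   256    23    28   152]
 [  147   278    34    28   454]]
```

Run:
```python
from h import *
a=cv2.imread("pics/sd3_raw.png");b=cv2.imread("pics/sd7_raw.png");d=cv2.absdiff(a,b).max(2)
for n,(x0,y0,x1,y1) in dict(flapright=(300,125,340,190),bin=(250,165,330,225),timber=(192,155,260,215),tape=(240,225,280,250)).items(): print(n,(d[y0:y1,x0:x1]>40).mean())
for y in range(100,250,8): print(y,''.join('#' if d[y:y+8,x:x+4].max()>40 else '.' for x in range(150,400,4)))
```

```text
flapright 0.01769230769230769
bin 0.09583333333333334
timber 0.15343137254901962
tape 0.127
100 ####....#.......#############................................##
108 #####..............##..#######...............................##
116 #####..#...........##..##..######............................##
124 ##########.........##..##..########..........................##
132 ##########.............##...########..........................#
140 ###########.................#########..........................
148 ###########..................########.........#########........
156 ###########.................##########........#################
164 #################.................##.#.............############
172 #################..................#...........................
180 .###############...............####............................
188 .####.#########...............#####............................
196 .####....###......................#.######...........##########
204 ..###....###........................##.....####################
212 .........###.........................#..#######################
220 .........##.................#......##################..........
228 ...........................##.#################................
236 .......................###....###########......................
244 ......................####...############......................
```

The block stands centred in the rail. The flap and timber look the same as when they were propped; only the arm's shadow and the removed block differ.

```bash
python3 -c "
from cell import ticket
print(ticket.close_job())"
```

```text
the job is handed in; nothing more can be done
None
```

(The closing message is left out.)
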